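Set out the tasting board on the bakery counter

ROBOT

A 6-joint arm with a two-finger parallel gripper is mounted at the origin on the work surface. World frame = base frame: x ahead of the robot, y to its left, z up, the work surface at z = 0. Lengths are in m, angles in rad, forces in N, time in s.
With the tool pointing down it reaches from about 0.275 to 0.85 m from the base axis. Payload 5.2 kg.
Tool frame: the origin (TCP) lies on the centre line of the jaws, within the pads' length; the fingertips stand r.tip_extent ahead of it and the grasp point (between the pads) is the TCP (r.tip_extent is the distance from the TCP to the fingertips, in m); x points along the fingers, y is the direction in which the jaws open and shut, and the axes are right-handed (so a half turn about x gives the same grasp; the last joint's range is limited). The gripper opens to 85 mm and grips with 20 to 120 N. Pads are 22 mm wide; open, the fingers measure 114 mm over their backs; the gripper's body (76 mm by 85 mm) begins 54 mm behind the grasp point. The pads swing forward as they close: fully open they stand 13 mm farther back than shut.
Start: joints at [-1.497, 0.259, 1.535, -0, 1.348, -0.203], TCP at [0.15, -0.529, 0.25] pointing down, gripper open.
Joint ranges: [-3.14, 3.14], [-0.91, 2.08], [0.19, 2.58], [-1.22, 4.36], [0.22, 2.71], [-3.12, 3.12]. Speed limits (rad/s): [2.57, 2.57, 3.14, 3.14, 3.14, 3.14].

INTERFACE

Orientations are given as [roll, pitch, yaw] about the fixed x, y, z axes, in that order (R = Rz(yaw) Ry(pitch) Rx(roll)).
In Python, from cell import r, viewer gives the robot as it stands.
- The arm moves only by the tool carry_out, never from a script. Its argument "moves" is a list of rows, each a list of 3 entries, a list of its own where there are three numbers: the opening, from 0 (shut) to 1 (fully open), then the shift along the tool's x, y, z in cm, then the turn about the tool's x in degrees. A call has 1 to 8 rows; each row shifts and turns the commanded pose from where the row before left it, along the tool's axes as they then stand; what a row does not reach is not made up. A row lasts 1/8 s, in which the tool goes at most 62.5 mm and 10.7 degrees, less where a joint would pass 70% of its speed; a pose out of reach is approached as far as the arm can. A call is refused whole if a number of a shift passes 6.25 or a number of a turn 10.7, either way. A call with a gripper value outside its range is refused whole. The fingers move at their own pace and stop on an object; "squeeze" is the grip in N (left out, the last holds). Time passes only in rows, so rows that do not move let the fingers close. It gives the time, the measured TCP pose, the force and the opening at its end, in the units of the state.
- r.observe(): the state, without advancing time (a new reading comes with each control period).
- viewer.grab_frame(name): name is "side" or "top" or "wrist"; returns the picture (480x640x3 uint8, blue, green, red); there is no depth.
- viewer.camera_model(name): a dict with "fx", "fy", "cx", "cy" (pixels), "distortion" ([k1, k2, p1, p2, k3] as OpenCV has them; the pictures are not rectified), "camera_from_world" (4x4, takes a point from world to camera coordinates); the wrist camera has in their place "T_tool_cam" (4x4, takes a point from camera to tool coordinates, whose origin is the TCP and whose axes are the tool frame's). Camera axes: x right, y down, z forward; pixel columns grow to the right and rows downward; lengths in m; the calibration is good to about 2 mm. A picture is of the moment at which its call begins: read the wrist's pose just before it. camera_model takes no time and is no camera call.
- r.finish_job(): hands the job in, once; it reports no verdict.
The state is a dict: "time_s": time; "joint_pos": joint angles; "qvel": joint speeds; "tau": joint torques, N m; "ee_pos": TCP position; "tcp_rot": TCP orientation; "contact_force": force on the tool from outside, world axes, zero at the start; "wrist_torque": the same for the moment, N m; "width": opening from 0.0 (shut) to 1.0 (fully open).
Only numpy, scipy, OpenCV 4.12 (cv2) and the standard library are available. Lean on these libraries where they do the work, as an engineer would, in place of code of your own. Each camera call takes 0.05 s, during which the arm holds its last target. There are 200 camera calls.

TASK

Set out the tasting board: stand the small wooden riser centred on the board's middle dark strip, put the round roll centred on top of the riser, lay the small pan loaf centred over the end strip nearer to the honey jar, and the long baton roll centred over the other end strip. Riser, loaf and baton all point front to back, lengthwise along their strips, and everything sits upright and is let go. Leave the honey jar and the flour dredger where they stand.

Things in the scene. Friction and masses are not known exactly. Their poses are not given: they have to be found in the camera images.
- loaf_center (a point): Mini pan loaf, a brick-shaped loaf with straw-coloured sides and a brown, three-lobed top; rigid, about 0.22 kg. 110 long (its x axis) x 52 wide (y) x 50 high, the crown bulging some 4 mm higher to look at. Loose, upright on the counter at the start. The point is the loaf's centre, 25 mm above its underside.
- baton_center (a point): Long baton roll, brown with rounded ends and four pale slanting slashes on top, flat underneath; rigid crust, about 0.11 kg. 130 long (its x axis) x 42 wide (y) x 36 high. Loose. The point is its centre, 18 mm above its underside.
- riser_center (a point): Small plain light-wood display riser like a tiny bench: flat top 12 mm thick on two 11 mm side panels that run along its long sides, hollow below and open at both ends. 80 long (its x axis) x 60 wide (y) x 40 high, about 0.12 kg; grip it over the 60 mm width. Loose, top up. The point is its centre, 20 mm above its underside (and 20 mm below its top face).
- roll_center (a point): Round crusty roll, brown and domed with a pale cross cut on top, flat underneath; about 0.06 kg. 63 mm diameter at its steep sides (between 15 and 25 mm up), 44 high. Loose, flat side down. The point is on its axis, 20 mm above its underside.
- board: Fixed light-wood board, 320 wide (y) x 180 deep (x), top face 18 mm above the counter; a batten 20 wide, 12 high along its front edge, nearest the robot (-x). Three dark inlaid strips, flush, 150 x 12, run front to back (along x), each centred at x = 0: at y = 0, +110 and -110 mm. Origin on the counter under the middle strip's centre; +x to the rear, +y to the left end.
- board_mid (a point): The centre of the middle dark strip, on the board's top face; axes as the board's.
- jar: Amber glass honey jar with a brass lid, 68 mm diameter, 100 high, loose; it stands behind the board, off towards its left or its right end, and so tells which end strip is for the loaf (the one with the same sign of y in the board's frame). Leave alone. The origin is the centre of its underside.
- dredger: Bystander: loose steel flour dredger with a small side handle, 68 mm diameter, 108 high, behind the board towards the other end. Leave alone. The origin is the centre of its underside.
There are look-alikes about, which are no part of the job. Leave any blue, pink or red look-alike of the part that bears loaf_center alone.

How it is judged:
At the end, for the whole second after the job is handed in: Riser within 15 mm of the middle strip's centre, loaf within 15 mm along and across of the jar-side strip's, baton likewise on the other; these parallel to the strips within 0.2 rad; roll on the riser within 12 mm of its centre; heights within 5 mm, tilt under 0.12 rad, released, at rest (horizontal distance between riser_center and board_mid below 0.015 m and x of loaf_center in the frame of board between -0.015 and 0.015 m and x of baton_center in the frame of board between -0.015 and 0.015 m and angle between the x axis of each of loaf_center, baton_center, riser_center and the x axis of board, either way round below 0.2 rad and z of loaf_center in the frame of board between 0.038 and 0.048 m and angle between each of loaf_center, baton_center, riser_center, roll_center's own z axis and vertical below 0.12 rad and linear speed of each of loaf, baton, riser, roll below 0.02 m/s and z of baton_center in the frame of board between 0.031 and 0.041 m and z of riser_center in the frame of board between 0.033 and 0.043 m and z of roll_center in the frame of board between 0.073 and 0.083 m and horizontal distance between roll_center and riser_center below 0.012 m and ((y of jar in the frame of board above 0 m and y of loaf_center in the frame of board between 0.095 and 0.125 m and y of baton_center in the frame of board between -0.125 and -0.095 m) or (y of jar in the frame of board below 0 m and y of loaf_center in the frame of board between -0.125 and -0.095 m and y of baton_center in the frame of board between 0.095 and 0.125 m))); the robot touches nothing.
It fails at once if the honey jar is moved more than 20 mm (distance of jar from where it was at the start of the episode above 0.02 m).
It fails at once if the flour dredger is moved more than 20 mm (distance of dredger from where it was at the start of the episode above 0.02 m).
It also fails if it takes over 115 s, if anything falls off the work surface, if the arm or the gripper's body presses on something with over 40 N, if the wrist force passes 120 N, or if a joint passes its speed limit or range.

## Working session

There is one attempt and no reset: what is moved stays moved. The work goes in short steps, Python scripts to look and compute and a tool call to move; the robot and the scene stay as the last step left them, time stands still between calls to the robot, and variables do not carry over. Pictures are saved under pics/ and viewed, about 12 in all and at most 16, crops included, and the job is handed in when it is done.

Besides the shell and the picture viewer there is one more tool, called after "Request:" as name(argument=value, ...) on one line, values as JSON. carry_out: Moves the arm, as the interface text tells. Its arguments: {"type":"object","properties":{"moves":{"type":"array"},"squeeze":{"type":"number"}},"required":["moves"]}

```bash
ls; mkdir -p pics
python3 - <<'E'
from cell import r, viewer
import cv2, numpy as np
s=r.observe(); print(s, r.tip_extent)
for n in ["top","side"]:
    cv2.imwrite(f"pics/{n}0.png",viewer.grab_frame(n)); m=viewer.camera_model(n); print(n,m)
print(viewer.camera_model("wrist"))
E
```

```text
pics
{'time_s': 0.0, 'joint_pos': array([-1.49683199e+00,  2.59343337e-01,  1.53611085e+00,  1.83684552e-05,
        1.34800884e+00, -2.02779635e-01]), 'qvel': array([-1.68691574e-04,  1.45969431e-04, -9.43047348e-04, -1.95576515e-03,
       -7.68424045e-06,  1.96810269e-03]), 'tau': array([ 5.64481834e-04, -4.46032083e+01, -2.90567762e+01,  8.68882285e-05,
        1.16388104e-02, -6.25514787e-06]), 'ee_pos': array([ 0.15027467, -0.52854438,  0.24946335]), 'tcp_rot': array([-1.78314959,  1.56892586,  1.63518296]), 'contact_force': array([ 0.37513336,  0.04321029, -0.09820742]), 'wrist_torque': array([0.04163657, 0.00321438, 0.03480184]), 'width': 1.0022317734741808} 0.019
top {'fx': 491.72873653238184, 'fy': 491.72873653238184, 'cx': 318.0469231838081, 'cy': 242.95314293304114, 'distortion': array([-0.0678833,  0.       ,  0.       ,  0.       ,  0.       ]), 'camera_from_world': array([[-0.01875978, -0.99982088,  0.0025055 ,  0.07288136],
       [-0.99506582,  0.01842626, -0.09749091,  0.49394809],
       [ 0.09742728, -0.00432205, -0.99523326,  1.15099221],
       [ 0.        ,  0.
[... 337 characters left out ...]
3505959, -0.86168305,  0.18678495],
       [ 0.39841212,  0.76449985, -0.50676204,  1.2929326 ],
       [ 0.        ,  0.        ,  0.        ,  1.        ]])}
{'fx': 346.2821758866188, 'fy': 346.2821758866188, 'cx': 321.91114863569777, 'cy': 239.3777853868169, 'distortion': array([0.01715554, 0.        , 0.        , 0.        , 0.        ]), 'T_tool_cam': array([[-6.04463506e-04, -3.06926355e-01,  9.51733076e-01,
        -1.22704508e-01],
       [ 9.99999800e-01, -9.15582241e-06,  6.32165927e-04,
        -1.20162565e-03],
       [-1.85314485e-04,  9.51733268e-01,  3.06926299e-01,
        -7.86169196e-02],
       [ 0.00000000e+00,  0.00000000e+00,  0.00000000e+00,
         1.00000000e+00]])}
```

View pics/top0.png

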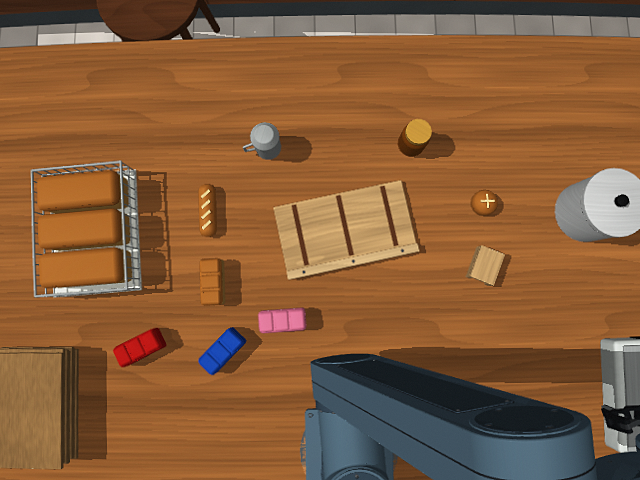

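View pics/side0.png

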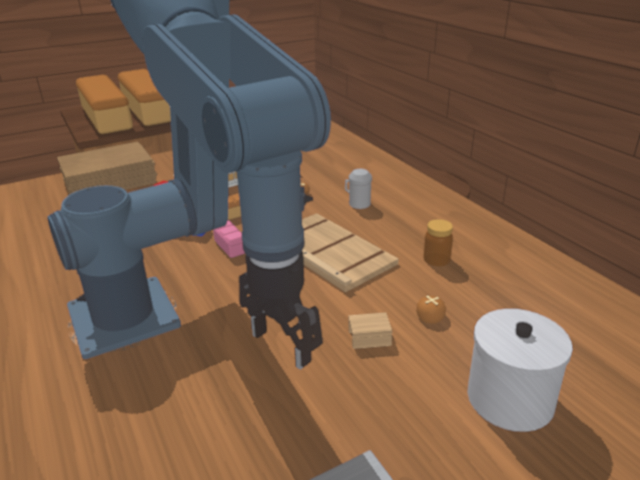

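The things that could be taken for the loaf are the plain brown loaf on the counter (210,281), the pink (282,320), blue (222,350) and red (139,347) copies, and the big basket loaves (80,190–270). I choose (210,281). The baton is at (207,210), the riser at (488,266) and the roll at (485,203). The jar is at (415,137), towards the right end, so the loaf goes on the right strip (−y). Next is a close crop of these parts.

Run:
```python
import cv2, numpy as np
im=cv2.imread("pics/top0.png"); c=np.full((600,800,3),255,np.uint8)
def put(x0,y0,w,h,s,X,Y):
    c[Y:Y+h*s,X:X+w*s]=cv2.resize(im[y0:y0+h,x0:x0+w],None,fx=s,fy=s,interpolation=cv2.INTER_CUBIC)
    for k in range(0,w,10): cv2.line(c,(X+k*s,Y),(X+k*s,Y+6),(0,255,0),1); cv2.putText(c,str(x0+k),(X+k*s,Y+14),0,.3,(0,255,0),1)
    for k in range(0,h,10): cv2.line(c,(X,Y+k*s),(X+6,Y+k*s),(0,255,0),1); cv2.putText(c,str(y0+k),(X+8,Y+k*s+3),0,.3,(0,255,0),1)
put(185,175,50,140,4,0,0); put(460,180,60,115,4,205,0); put(265,175,165,110,2,455,0); put(265,175,85,85,4,455,225) if 0 else None
put(385,110,60,50,4,455,230)
cv2.imwrite("pics/comp.png",c)
```

```text
(no output)
```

View pics/comp.png

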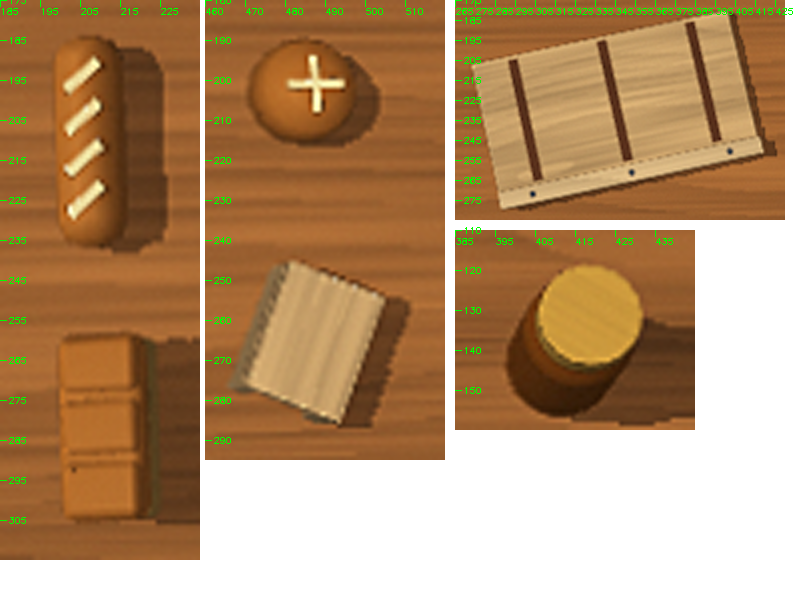

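The crop confirms the brown, three-lobed loaf, centred on (209.8,281.3). The baton centre is (207.3,210.5), the riser's top corners are (482,245), (505,254), (493.5,286) and (470.5,276), and the roll is at (484,203). The middle strip runs (338.5,195)–(351.5,255).

```bash
cat > h.py <<'E'
from cell import r, viewer
import cv2, numpy as np
from scipy.spatial.transform import Rotation as R
def state():
    s=r.observe(); return s, np.array(s["ee_pos"]), R.from_euler("xyz",s["tcp_rot"]).as_matrix()
def ray(name,px,T=None):
    m=viewer.camera_model(name); K=np.array([[m["fx"],0,m["cx"]],[0,m["fy"],m["cy"]],[0,0,1]])
    d=cv2.undistortPoints(np.float64(px).reshape(-1,1,2),K,m["distortion"]).reshape(-1,2)
    if T is None: T=np.linalg.inv(m["camera_from_world"])
    return T[:3,3], np.c_[d,np.ones(len(d))]@T[:3,:3].T
def plane(name,px,z,T=None):
    o,d=ray(name,px,T); return o+d*((z-o[2])/d[:,2])[:,None]
def wristT(p,M):
    T=np.eye(4); T[:3,:3]=M; T[:3,3]=p; return T@viewer.camera_model("wrist")["T_tool_cam"]
def snap(name):
    s,p,M=state(); cv2.imwrite(f"pics/{name}.png",viewer.grab_frame("wrist")); np.savez(f"pics/{name}.npz",p=p,M=M)
def wplane(name,px,z):
    d=np.load(f"pics/{name}.npz"); return plane("wrist",px,z,wristT(d["p"],d["M"]))
def go(xyz,axis=None):
    "total shift in tool axes cm, turn about tool x deg so that tool y lies along axis angle (deg, world)"
    s,p,M=state(); print("t",round(s["time_s"],2),"tcp",p.round(4),"yaw_y",round(np.degrees(np.arctan2(M[1,1],M[0,1])),1),"w",round(s["width"],3),"F",np.round(s["contact_force"],1))
    print(" shift cm",(M.T@(np.array(xyz)-p)*100).round(2), M.round(3).tolist())
    if axis is not None:
        t=np.radians(axis); v=M.T@[np.cos(t),np.sin(t),0]; a=np.degrees(np.arctan2(v[2],v[1])); a=(a+90)%180-90; print(" turn",round(a,1))
E
python3 - <<'E'
from h import *
f=lambda px,z: plane("top",px,z)[:,:2]
def yaw(a,b): d=a-b; return np.degrees(np.arctan2(d[1],d[0])).round(1)
b=f([(207.3,210.5),(208,184),(207,236.5)],.018); print("baton",b.round(4).tolist(),yaw(b[1],b[2]))
l=f([(200,259.5),(218,258),(219.5,304),(201.5,304)],.05); print("loaf",l.mean(0).round(4),yaw(l[0]+l[1],l[2]+l[3]), np.linalg.norm(l[0]-l[3]),np.linalg.norm(l[0]-l[1]))
q=f([(482,245),(505,254),(493.5,286),(470.5,276)],.04); print("riser",q.mean(0).round(4),yaw(q[0]+q[1],q[2]+q[3]),np.linalg.norm(q[0]-q[3]),np.linalg.norm(q[0]-q[1]))
print("roll",f([(484,203)],.02).round(4))
for n,p in dict(mid=[(338.5,195),(351.5,255)],L=[(294,205),(306,265)],R_=[(383,186.5),(396,245)]).items():
    m=f(p,.018); print(n,m.mean(0).round(4),yaw(m[0],m[1]),np.linalg.norm(m[0]-m[1]).round(4))
print("jar",f([(397+12.5,146)],.0),f([(419.,126)],.1), "dredger",f([(265,134)],.1))
E
```

```text
baton [[0.5799, 0.3307], [0.6453, 0.3294], [0.5164, 0.3312]] -0.8
loaf [0.4078 0.3174] 1.9 0.10350715062825669 0.04238590346799168
riser [ 0.4333 -0.3372] -23.0 0.07930668878590268 0.05902346117428951
roll [[ 0.586 -0.343]]
mid [ 0.5386 -0.0021] 10.7 0.1491
L [0.5163 0.1068] 10.4 0.1483
R_ [ 0.5592 -0.1105] 10.5 0.1461
jar [[ 0.73691827 -0.16967953]] [[ 0.75428997 -0.17374082]] dredger [[0.74102641 0.18090338]]
```

```bash
python3 -c "
from h import *
go((.4333,-.3372,.18),67)"
```

```text
t 0.1 tcp [ 0.1503 -0.5286  0.2495] yaw_y -74.1 w 1.002 F [ 0.2 -0.2 -0.6]
 shift cm [  6.98 -10.67 -32.45] [[-0.0, 0.273, -0.962], [0.002, -0.962, -0.273], [-1.0, -0.002, -0.0]]
 turn 38.9
```

Request:
carry_out(moves=[[1,[1.1,-1.8,-5.4],0],[1,[1.2,-1.8,-5.4],0],[1,[1.2,-1.8,-5.4],0],[1,[1.2,-1.8,-5.4],0],[1,[1.2,-1.8,-5.4],0],[1,[1.1,-1.7,-5.4],0],[1,[0,0,0],0]])

```text
time_s: 0.98
ee_pos: [0.4349, -0.3342, 0.1788]
tcp_rot: [-1.473, 1.568, 1.951]
contact_force: [0.6, -0.2, 0.2]
width: 0.999
```

Request:
carry_out(moves=[[1,[0,0,0],9.7],[1,[0,0,0],9.7],[1,[0,0,0],9.7],[1,[0,0,0],9.7],[1,[0,0,0],0]])

```text
time_s: 1.6
ee_pos: [0.4319, -0.3383, 0.1803]
tcp_rot: [0.35, 1.57, 3.092]
contact_force: [0.5, 0.4, -0.0]
width: 1.001
```

```bash
python3 -c "
from h import *
go((.4333,-.3372,.03),67); print(r.observe()['joint_pos']); snap('w1')"
```

```text
t 1.6 tcp [ 0.4319 -0.3383  0.1803] yaw_y -112.9 w 1.001 F [ 0.5  0.4 -0. ]
 shift cm [15.03 -0.16 -0.1 ] [[-0.001, -0.389, -0.921], [0.0, -0.921, 0.389], [-1.0, 0.0, 0.0]]
 turn 0.1
[-8.67596930e-01  3.13240639e-01  1.63958473e+00 -4.10004134e-04
  1.18912407e+00  1.10326307e+00]
```

View pics/w1.png

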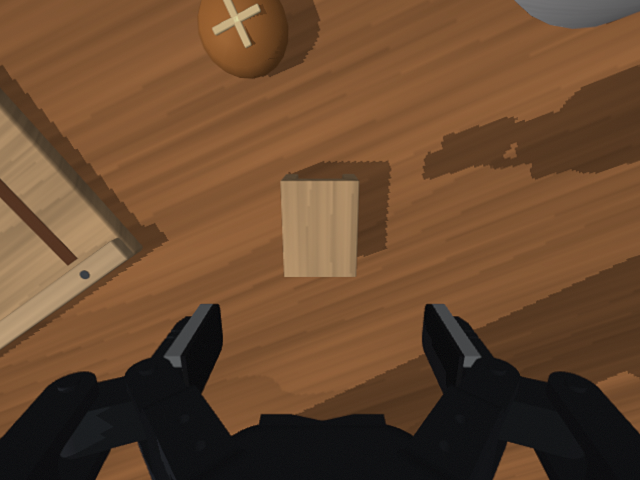

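The wrist view shows the riser square to the jaws, with top corners (281,180), (358,180), (356,277) and (285,277). The roll is near (243,30).

```bash
python3 -c "
from h import *
q=wplane('w1',[(281,180),(358,180),(356,277),(285,277)],.04); print(q.round(4)); c=q.mean(0); print(c)
go((*c[:2],.03),67)"
```

```text
[[ 0.4813 -0.3248  0.04  ]
 [ 0.4586 -0.3784  0.04  ]
 [ 0.3848 -0.3481  0.04  ]
 [ 0.4076 -0.2941  0.04  ]]
[ 0.43306181 -0.33634431  0.04      ]
t 1.65 tcp [ 0.432  -0.3382  0.1803] yaw_y -112.8 w 0.996 F [ 0.  -0.8  0.7]
 shift cm [15.03 -0.21 -0.03] [[-0.0, -0.387, -0.922], [0.0, -0.922, 0.387], [-1.0, 0.0, 0.0]]
 turn 0.2
```

Agrees with the top camera. Descend and grip.

Request:
carry_out(moves=[[1,[5,-0.2,0],0],[1,[5,0,0],0],[1,[3,0,0],0],[1,[2,0,0],0],[1,[0,0,0],0]])

```text
time_s: 2.28
ee_pos: [0.4323, -0.335, 0.0288]
tcp_rot: [-0.441, 1.567, 2.303]
contact_force: [-0.1, -0.1, 0.2]
width: 0.997
```

Request:
carry_out(moves=[[0.3,[0,0,0],0],[0.3,[0,0,0],0],[0.3,[0,0,0],0],[0.3,[0,0,0],0],[0.3,[0,0,0],0],[0.3,[0,0,0],0]], squeeze=35)

```text
time_s: 3.02
ee_pos: [0.4342, -0.3366, 0.0317]
tcp_rot: [2.627, 1.568, -0.914]
contact_force: [-0.7, 0.1, 7.3]
width: 0.694
```

Request:
carry_out(moves=[[0.3,[-2,0,0],0],[0.3,[-4,0,0],0],[0.3,[-4,0,0],0],[0.3,[0,0,0],0]])

```text
time_s: 3.52
ee_pos: [0.4351, -0.3374, 0.1338]
tcp_rot: [2.685, 1.564, -0.857]
contact_force: [-0.0, -0.2, -0.7]
width: 0.696
```

```bash
python3 -c "
from h import *
go((.5386,-.0021,.13),100.6)"
```

```text
t 3.52 tcp [ 0.4351 -0.3374  0.1338] yaw_y -112.9 w 0.696 F [-0.  -0.2 -0.7]
 shift cm [  0.25 -34.91   3.52] [[0.005, -0.389, -0.921], [-0.006, -0.921, 0.389], [-1.0, 0.003, -0.007]]
 turn -33.5
```

Request:
carry_out(moves=[[0.3,[0,-5,0.5],0],[0.3,[0,-5,0.5],0],[0.3,[0,-5,0.5],0],[0.3,[0,-5,0.5],0],[0.3,[0,-5,0.5],0],[0.3,[0,-5,0.5],0],[0.3,[0.2,-4.9,0.5],0],[0.3,[0,0,0],0]])

```text
time_s: 4.53
ee_pos: [0.5368, 0.0027, 0.127]
tcp_rot: [-0.151, 1.568, 2.595]
contact_force: [0.8, -0.5, -1.2]
width: 0.691
```

Request:
carry_out(moves=[[0.3,[0,0,0],-8.4],[0.3,[0,0,0],-8.4],[0.3,[0,0,0],-8.4],[0.3,[0,0,0],-8.3],[0.3,[0,0,0],0],[0.3,[0,0,0],0]])

```text
time_s: 5.28
ee_pos: [0.5369, -0.0012, 0.1279]
tcp_rot: [-0.254, 1.57, 3.068]
contact_force: [-0.5, -0.1, -1.3]
width: 0.693
```

```bash
python3 -c "
from h import *
snap('w2'); go((.5386,-.0021,.049),100.6)"
```

```text
t 5.33 tcp [ 0.537  -0.0011  0.128 ] yaw_y -79.6 w 0.695 F [ 0.2 -0.7 -0.4]
 shift cm [ 7.9   0.13 -0.14] [[-0.001, 0.181, -0.984], [0.0, -0.984, -0.181], [-1.0, -0.0, 0.001]]
 turn -0.2
```

View pics/w2.png

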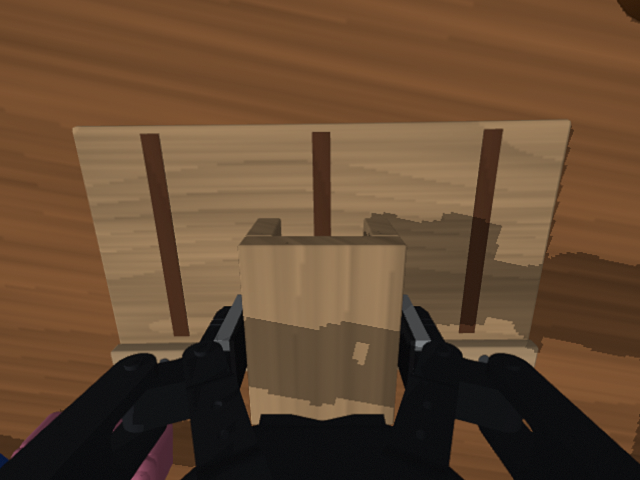

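The riser is held square. The strips' rear ends are at (150,134), (321,132) and (493,129), with front ends at (181,336) and (467,332). The riser's top rear edge runs (240,241)–(405,241).

```bash
python3 -c "
from h import *
q=wplane('w2',[(150,134),(321,132),(493,129),(181,336),(467,332)],.018)[:,:2]; print(q.round(4))
d=q[0]-q[2]; th=np.arctan2(-d[0],d[1]); print('yaw',np.degrees(th), np.linalg.norm(d), np.linalg.norm(q[0]-q[3]))
u=np.array([np.cos(th),np.sin(th)]); c=(q[[0,2,3,4]]).mean(0); print('centre',c, q[1]-.075*u)
e=wplane('w2',[(240,241),(405,241)],.1385)[:,:2]; print(e, np.linalg.norm(e[0]-e[1])); rc=e.mean(0)-.04*u; print('riser',rc)
s,p,M=state(); print(p); go((p[0]+c[0]-rc[0],p[1]+c[1]-rc[1],.049))
"
```

```text
[[ 0.5899  0.1213]
 [ 0.6111  0.0141]
 [ 0.6323 -0.0933]
 [ 0.4434  0.0933]
 [ 0.4865 -0.1228]]
yaw 11.173881870350163 0.21876304673512448 0.14917009330648792
centre [ 5.38031126e-01 -3.78909363e-04] [ 5.37483847e-01 -4.76588381e-04]
[[ 0.57281383  0.03482666]
 [ 0.58291732 -0.02037874]] 0.0561223427049538
riser [ 5.38623835e-01 -5.27524547e-04]
[ 0.5370205  -0.00108706  0.1279851 ]
t 5.33 tcp [ 0.537  -0.0011  0.128 ] yaw_y -79.6 w 0.695 F [ 0.2 -0.7 -0.4]
 shift cm [ 7.9  -0.02  0.05] [[-0.001, 0.181, -0.984], [0.0, -0.984, -0.181], [-1.0, -0.0, 0.001]]
```

Request:
carry_out(moves=[[0.3,[3,0,0],0],[0.3,[3,0,0],0],[0.3,[1.3,0,0],0],[0.3,[0.3,0,0],0],[0.3,[0,0,0],0]])

```text
time_s: 5.95
ee_pos: [0.5379, -0.0008, 0.0529]
tcp_rot: [2.749, 1.57, -0.208]
contact_force: [-1.2, 0.3, -0.5]
width: 0.694
```

Request:
carry_out(moves=[[0.3,[0.2,0,0],0],[0.3,[0,0,0],0],[0.3,[0,0,0],0]])

```text
time_s: 6.32
ee_pos: [0.5375, -0.0007, 0.0507]
tcp_rot: [2.785, 1.57, -0.173]
contact_force: [-0.5, 1.0, -1.4]
width: 0.693
```

Request:
carry_out(moves=[[0.3,[0.2,0,0],0],[0.3,[0,0,0],0],[0.3,[0,0,0],0]])

```text
time_s: 6.7
ee_pos: [0.5376, -0.0008, 0.0497]
tcp_rot: [2.653, 1.57, -0.304]
contact_force: [-3.4, 0.3, 9.5]
width: 0.694
```

Request:
carry_out(moves=[[0.3,[0.2,0,0],0],[0.3,[0,0,0],0],[0.3,[0,0,0],0]])

```text
time_s: 7.08
ee_pos: [0.5377, -0.0008, 0.0496]
tcp_rot: [2.642, 1.569, -0.315]
contact_force: [-8.8, 0.7, 27.5]
width: 0.697
```

Contact at z≈0.0497. Release and retreat.

Request:
carry_out(moves=[[0.3,[-0.2,0,0],0],[0.3,[0,0,0],0],[1,[0,0,0],0],[1,[0,0,0],0],[1,[0,0,0],0],[1,[0,0,0],0]])

```text
time_s: 7.82
ee_pos: [0.5372, -0.0007, 0.0481]
tcp_rot: [-0.435, 1.57, 2.89]
contact_force: [-0.2, 0.2, -0.2]
width: 1.001
```

Request:
carry_out(moves=[[1,[-3,0,0],0],[1,[-5,0,0],0],[1,[-5,0,0],0],[1,[0,0,0],0],[1,[0,0,0],0]])

```text
time_s: 8.45
ee_pos: [0.5369, -0.0006, 0.1779]
tcp_rot: [-0.331, 1.57, 2.995]
contact_force: [-0.2, -0.1, -1.1]
width: 0.999
```

```bash
python3 -c "
from h import *
snap('w3'); go((.586,-.343,.2),0)"
```

```text
t 8.5 tcp [ 5.364e-01 -5.000e-04  1.771e-01] yaw_y -79.4 w 1.003 F [ 0.4  0.5 -0.5]
 shift cm [-2.31 34.57  1.41] [[-0.002, 0.183, -0.983], [0.0, -0.983, -0.183], [-1.0, -0.001, 0.002]]
 turn -79.4
```

View pics/w3.png

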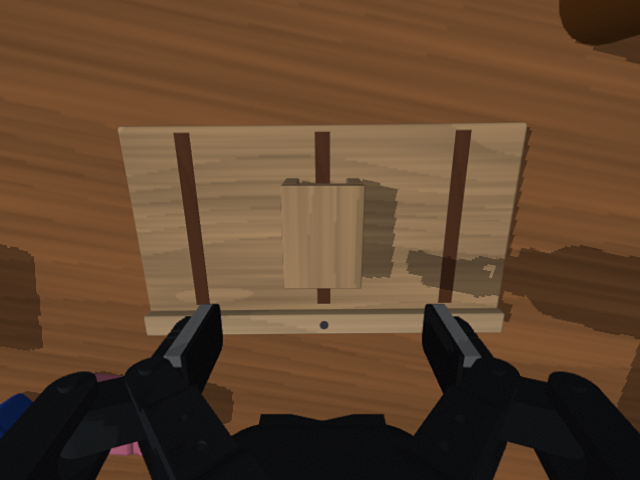

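The riser stands on the middle strip: top corners (282,185), (364,185), (361,289) and (285,289). The strips run (182,134)–(203,303), (322,132)–(324,303) and (463,130)–(446,302).

```bash
python3 -c "
from h import *
q=wplane('w3',[(182,134),(203,303),(322,132),(324,303),(463,130),(446,302)],.018)[:,:2]
m=(q[0::2]+q[1::2])/2; print('L M R',m.round(4).tolist()); d=m[0]-m[2]; th=np.arctan2(-d[0],d[1]); print(np.degrees(th), [np.degrees(np.arctan2(*(q[i]-q[i+1])[::-1])) for i in (0,2,4)])
e=wplane('w3',[(282,185),(364,185),(361,289),(285,289)],.058)[:,:2]; print('riser',e.mean(0), np.linalg.norm(e[0]-e[1]),np.linalg.norm(e[0]-e[3])); v=e[0]+e[1]-e[2]-e[3]; print(np.degrees(np.arctan2(v[1],v[0])))
"
```

```text
L M R [[0.5168, 0.107], [0.5377, -0.0004], [0.559, -0.1084]]
11.085840883593535 [np.float64(10.850875627002413), np.float64(11.280163871782337), np.float64(11.858160880602018)]
riser [ 5.36989934e-01 -3.61991992e-04] 0.057424375410634755 0.08024555957776863
10.629152788325815
```

Request:
carry_out(moves=[[1,[0,5.8,0.2],0],[1,[0,5.8,0.2],0],[1,[0,5.8,0.2],0],[1,[0,5.8,0.2],0],[1,[0,5.8,0.3],0],[1,[0,5.6,0.3],0],[1,[0,0,0],0],[1,[0,0,0],0]])

```text
time_s: 9.5
ee_pos: [0.586, -0.3427, 0.176]
tcp_rot: [-0.981, 1.566, 2.344]
contact_force: [-0.7, 0.5, -0.7]
width: 0.996
```

```bash
python3 -c "
from h import *
snap('w4'); go((.586,-.343,.021))"
```

```text
t 9.55 tcp [ 0.5864 -0.342   0.1766] yaw_y -79.4 w 1.0 F [-0.2  1.3  0.2]
 shift cm [15.56  0.13  0.03] [[-0.002, 0.184, -0.983], [0.003, -0.983, -0.184], [-1.0, -0.003, 0.002]]
```

View pics/w4.png

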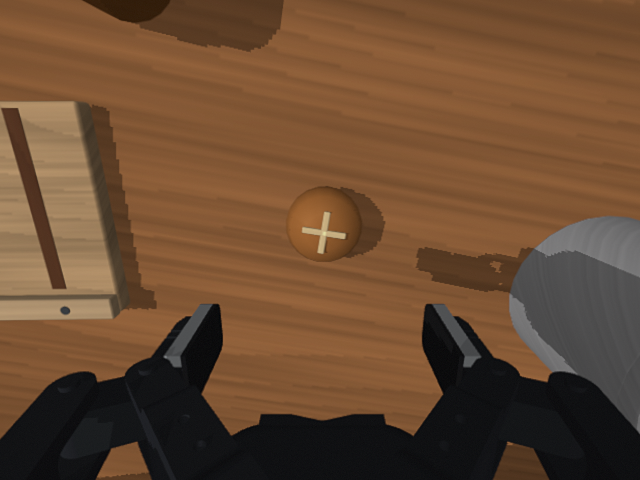

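The roll is centred near (324,224), with its cross at (324,233). The pot is well clear on the right.

```bash
python3 -c "
from h import *
a=wplane('w4',[(324.5,224)],.022)[0]; b=wplane('w4',[(324,233)],.044)[0]; print(a,b); c=(a+b)/2
go((*c[:2],.021))"
```

```text
[ 0.58841029 -0.34285091  0.022     ] [ 0.58726241 -0.34258393  0.044     ]
t 9.55 tcp [ 0.5864 -0.342   0.1766] yaw_y -79.4 w 1.0 F [-0.2  1.3  0.2]
 shift cm [15.56  0.14 -0.16] [[-0.002, 0.184, -0.983], [0.003, -0.983, -0.184], [-1.0, -0.003, 0.002]]
```

Request:
carry_out(moves=[[1,[5,0.1,-0.1],0],[1,[5,0,0],0],[1,[3.5,0,0],0],[1,[1.9,0,0],0],[1,[0,0,0],0]])

```text
time_s: 10.18
ee_pos: [0.5877, -0.3426, 0.0232]
tcp_rot: [-0.897, 1.568, 2.43]
contact_force: [0.1, -0.2, 0.4]
width: 1.001
```

Request:
carry_out(moves=[[0.3,[0,0,0],0],[0.3,[0,0,0],0],[0.3,[0,0,0],0],[0.3,[0,0,0],0],[0.3,[0,0,0],0],[0.3,[0,0,0],0]], squeeze=25)

```text
time_s: 10.92
ee_pos: [0.5894, -0.3451, 0.0267]
tcp_rot: [2.331, 1.567, -0.626]
contact_force: [-0.1, 1.0, 5.2]
width: 0.717
```

Request:
carry_out(moves=[[0.3,[-2,0,0],0],[0.3,[-5,0,0],0],[0.3,[-5,0,0],0],[0.3,[-3,0,0],0],[0.3,[0,0,0],0]])

```text
time_s: 11.55
ee_pos: [0.5896, -0.3455, 0.1793]
tcp_rot: [2.256, 1.563, -0.701]
contact_force: [-0.1, 0.4, 0.1]
width: 0.716
```

```bash
python3 -c "
from h import *
go((.537,-.0005,.17),101)"
```

```text
t 11.55 tcp [ 0.5896 -0.3455  0.1793] yaw_y -79.4 w 0.716 F [-0.1  0.4  0.1]
 shift cm [  0.72 -34.88  -1.15] [[0.006, 0.183, -0.983], [-0.005, -0.983, -0.183], [-1.0, 0.006, -0.005]]
 turn -0.4
```

Request:
carry_out(moves=[[0.3,[0,-5.8,-0.2],0],[0.3,[0,-5.8,-0.2],0],[0.3,[0,-5.8,-0.2],0],[0.3,[0,-5.8,-0.2],0],[0.3,[0,-5.8,-0.2],0],[0.3,[0,-5.9,-0.2],0],[0.3,[0,0,0],0],[0.3,[0,0,0],0]])

```text
time_s: 12.55
ee_pos: [0.5356, 0.0011, 0.1738]
tcp_rot: [0.116, 1.57, -2.84]
contact_force: [1.4, -0.7, -0.2]
width: 0.721
```

```bash
python3 -c "
from h import *
snap('w5'); go((.537,-.0005,.12),101)"
```

```text
t 12.6 tcp [5.359e-01 3.000e-04 1.739e-01] yaw_y -79.5 w 0.72 F [-1.  -0.5 -0.6]
 shift cm [ 5.39  0.1  -0.09] [[-0.001, 0.183, -0.983], [-0.0, -0.983, -0.183], [-1.0, 0.0, 0.001]]
 turn -0.5
```

View pics/w5.png

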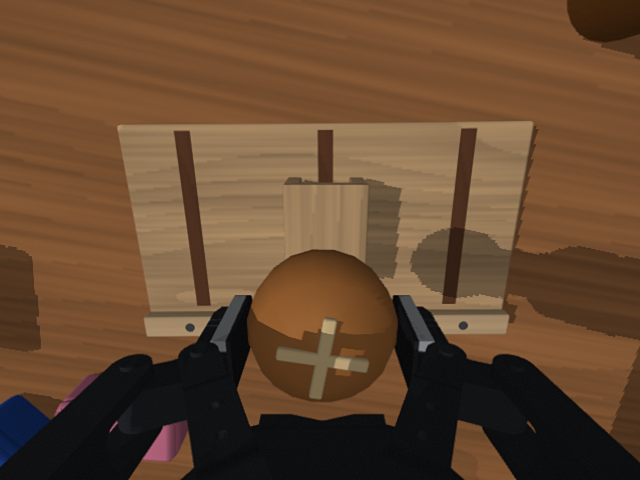

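The roll is held upright, with its cross at (322,359) and its outline centred about (322,326).

```bash
python3 -c "
from h import *
d=np.load('pics/w5.npz'); p=d['p']
for dz in (.016,.020,.024): a=wplane('w5',[(322,359)],p[2]+dz)[0]; print((d['M'].T@(a-p)*1000).round(1))
b=wplane('w5',[(322,326)],p[2]-.002)[0]; print((d['M'].T@(b-p)*1000).round(1))
"
```

```text
[-16.   -1.1   1.6]
[-20.   -1.1  -1.4]
[-24.   -1.1  -4.4]
[ 2.  -1.1 -0.9]
```

Request:
carry_out(moves=[[0.3,[3,0.1,0],0],[0.3,[3,0,0],0],[0.3,[2,0,0],0],[0.3,[0.5,0,0],0],[0.3,[0,0,0],0],[0.3,[0,0,0],0]])

```text
time_s: 13.35
ee_pos: [0.537, -0.0005, 0.0902]
tcp_rot: [2.724, 1.569, -0.234]
contact_force: [0.8, -0.5, 0.1]
width: 0.718
```

Request:
carry_out(moves=[[0.3,[0.2,0,0],0],[0.3,[0,0,0],0],[0.3,[0,0,0],0]])

```text
time_s: 13.72
ee_pos: [0.5362, 0.0002, 0.0875]
tcp_rot: [2.761, 1.57, -0.196]
contact_force: [-0.6, 0.7, -0.2]
width: 0.72
```

Request:
carry_out(moves=[[0.3,[0.2,0,0],0],[0.3,[0,0,0],0],[0.3,[0,0,0],0]])

```text
time_s: 14.1
ee_pos: [0.5361, 0.0001, 0.0852]
tcp_rot: [-0.318, 1.571, 3.008]
contact_force: [-0.2, -0.5, -0.9]
width: 0.719
```

Request:
carry_out(moves=[[0.3,[0.1,0,0],0],[0.3,[0,0,0],0],[0.3,[0,0,0],0]])

```text
time_s: 14.48
ee_pos: [0.5362, 0.0001, 0.0847]
tcp_rot: [2.723, 1.57, -0.235]
contact_force: [-1.8, 0.8, 5.7]
width: 0.721
```

Contact. Release, retreat, and head for the loaf.

Request:
carry_out(moves=[[0.3,[0,0,0],0],[0.85,[0,0,0],0],[1,[0,0,0],0],[1,[0,0,0],0],[1,[0,0,0],0]])

```text
time_s: 15.1
ee_pos: [0.5361, 0.0001, 0.0842]
tcp_rot: [-0.272, 1.571, 3.054]
contact_force: [0.5, -0.9, 0.1]
width: 0.999
```

Request:
carry_out(moves=[[1,[-2,0,0],0],[1,[-5,0,0],0],[1,[-4,0,0],0],[1,[0,0,0],0],[1,[0,0,0],0]])

```text
time_s: 15.72
ee_pos: [0.5357, 0.0002, 0.1937]
tcp_rot: [-0.401, 1.57, 2.925]
contact_force: [-0.3, -0.4, 0.3]
width: 1.0
```

```bash
python3 -c "
from h import *
snap('w6'); go((.4078,.3174,.19),91.9)"
```

```text
t 15.78 tcp [5.353e-01 2.000e-04 1.930e-01] yaw_y -79.4 w 0.999 F [-0.8  0.2 -0.3]
 shift cm [  0.35 -33.51   6.72] [[-0.002, 0.183, -0.983], [0.001, -0.983, -0.183], [-1.0, -0.001, 0.002]]
 turn 8.7
```

View pics/w6.png

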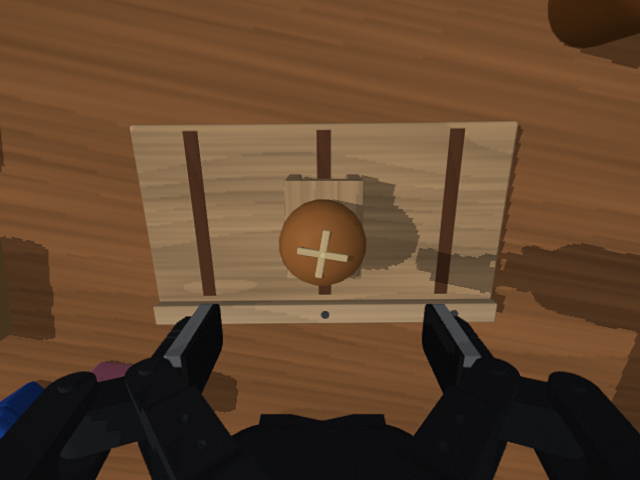

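The roll sits on the riser, with its cross at (323,254) and its outline centred on (322,242). The riser's rear edge is (286,180)–(363,180) and its front is about y 278.

```bash
python3 -c "
from h import *
print('roll',wplane('w6',[(322.5,242.5)],.080)[0],wplane('w6',[(323,254)],.102)[0]); e=wplane('w6',[(286,180),(363,180),(360,278),(288,278)],.058); print('riser',e.mean(0))
"
```

```text
roll [0.53540252 0.0007883  0.08      ] [5.34805805e-01 3.83240658e-04 1.02000000e-01]
riser [ 5.37534962e-01 -2.29999039e-04  5.80000000e-02]
```

Request:
carry_out(moves=[[1,[0,-5.6,1.1],0],[1,[0,-5.6,1.1],0],[1,[0,-5.6,1.1],0],[1,[0,-5.6,1.1],0],[1,[0,-5.6,1.1],0],[1,[0,-5.5,1.2],0],[1,[0,0,0],8.7],[1,[0,0,0],0]])

```text
time_s: 16.77
ee_pos: [0.4077, 0.3174, 0.1927]
tcp_rot: [0.469, 1.568, -2.637]
contact_force: [-0.1, -0.2, -0.2]
width: 1.001
```

```bash
python3 -c "
from h import *
snap('w7'); go((.4078,.3174,.03),91.9); print(r.observe()['joint_pos'])"
```

```text
t 16.82 tcp [0.4082 0.3169 0.193 ] yaw_y -87.9 w 1.0 F [ 1.  -0.7 -0.3]
 shift cm [16.3  -0.07 -0.  ] [[-0.002, 0.036, -0.999], [-0.001, -0.999, -0.036], [-1.0, 0.001, 0.002]]
 turn 0.2
[ 4.44127818e-01  2.47939233e-01  1.69674117e+00 -1.63866609e-04
  1.19959154e+00  1.97915153e+00]
```

View pics/w7.png

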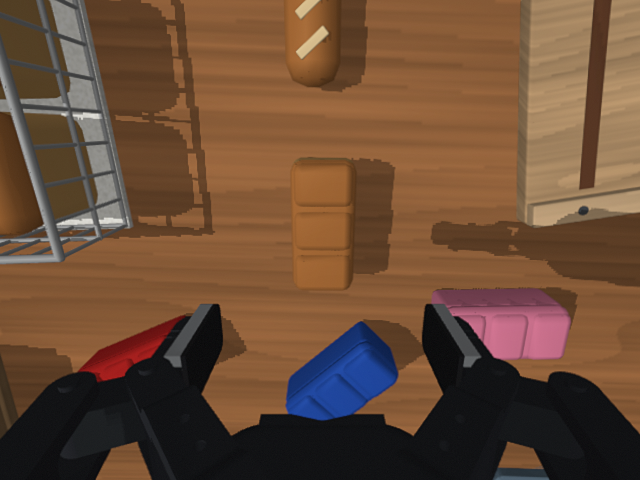

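The loaf is between the jaw lines: (291,159), (355,158), (352,289) and (296,290). The blue, red and pink copies are clear of the fingers.

```bash
python3 -c "
from h import *
e=wplane('w7',[(291,159),(355,158),(352,289),(296,290)],.047); c=e.mean(0); v=e[0]+e[1]-e[2]-e[3]; print(c,np.degrees(np.arctan2(v[1],v[0])),np.linalg.norm(e[0]-e[1]),np.linalg.norm(e[0]-e[3]))
go((*c[:2],.03),91.5)"
```

```text
[0.40871926 0.31687998 0.047     ] 2.5432872752857847 0.04839584591765292 0.10943058157150698
t 16.82 tcp [0.4082 0.3169 0.193 ] yaw_y -87.9 w 1.0 F [ 1.  -0.7 -0.3]
 shift cm [16.3  -0.02 -0.09] [[-0.002, 0.036, -0.999], [-0.001, -0.999, -0.036], [-1.0, 0.001, 0.002]]
 turn 0.6
```

Request:
carry_out(moves=[[1,[5,0,0],0],[1,[5,0,0],0],[1,[4,0,0],0],[1,[2.2,0,0],0],[1,[0,0,0],0]])

```text
time_s: 17.45
ee_pos: [0.4077, 0.3154, 0.0302]
tcp_rot: [0.415, 1.566, -2.694]
contact_force: [0.0, 0.2, -0.0]
width: 1.002
```

Request:
carry_out(moves=[[0.3,[0,0,0],0],[0.3,[0,0,0],0],[0.3,[0,0,0],0],[0.3,[0,0,0],0],[0.3,[0,0,0],0],[0.3,[0,0,0],0],[0.3,[0,0,0],0]], squeeze=40)

```text
time_s: 18.32
ee_pos: [0.41, 0.3174, 0.0337]
tcp_rot: [-2.869, 1.568, 0.306]
contact_force: [0.3, -1.8, 6.7]
width: 0.602
```

Request:
carry_out(moves=[[0.3,[-2,0,0],0],[0.3,[-5,0,0],0],[0.3,[-5,0,0],0],[0.3,[-4,0,0],0],[0.3,[-3,0,0],0],[0.3,[0,0,0],0]])

```text
time_s: 19.08
ee_pos: [0.4098, 0.3178, 0.2245]
tcp_rot: [-2.705, 1.566, 0.469]
contact_force: [0.8, -1.0, -3.4]
width: 0.602
```

```bash
python3 -c "
from h import *
go((.559,-.109,.22),101)"
```

```text
t 19.07 tcp [0.4098 0.3178 0.2245] yaw_y -88.1 w 0.602 F [ 0.8 -1.  -3.4]
 shift cm [  0.42  43.15 -13.5 ] [[0.005, 0.033, -0.999], [0.002, -0.999, -0.033], [-1.0, -0.002, -0.005]]
 turn -9.1
```

Request:
carry_out(moves=[[0.3,[0,5.4,-1.7],0],[0.3,[0,5.4,-1.7],0],[0.3,[0,5.4,-1.7],0],[0.3,[0,5.4,-1.7],0],[0.3,[0,5.4,-1.7],0],[0.3,[0,5.4,-1.7],0],[0.3,[0,5.4,-1.7],0],[0.3,[0,5.3,-1.6],0]])

```text
time_s: 20.08
ee_pos: [0.5572, -0.1106, 0.2197]
tcp_rot: [-0.513, 1.567, 2.661]
contact_force: [0.9, 0.1, -2.4]
width: 0.6
```

Request:
carry_out(moves=[[0.3,[0,0,0],-4.5],[0.3,[0,0,0],-4.6],[0.3,[0,0,0],0],[0.3,[0,0,0],0]])

```text
time_s: 20.58
ee_pos: [0.5573, -0.1088, 0.2211]
tcp_rot: [-0.603, 1.569, 2.729]
contact_force: [0.4, 0.1, -2.9]
width: 0.599
```

```bash
python3 -c "
from h import *
snap('w8'); go((.559,-.109,.055),101)"
```

```text
t 20.62 tcp [ 0.5574 -0.1089  0.2215] yaw_y -79.1 w 0.601 F [ 0.7  1.1 -2. ]
 shift cm [16.65  0.06 -0.17] [[-0.001, 0.189, -0.982], [0.001, -0.982, -0.189], [-1.0, -0.001, 0.001]]
 turn -0.1
```

View pics/w8.png

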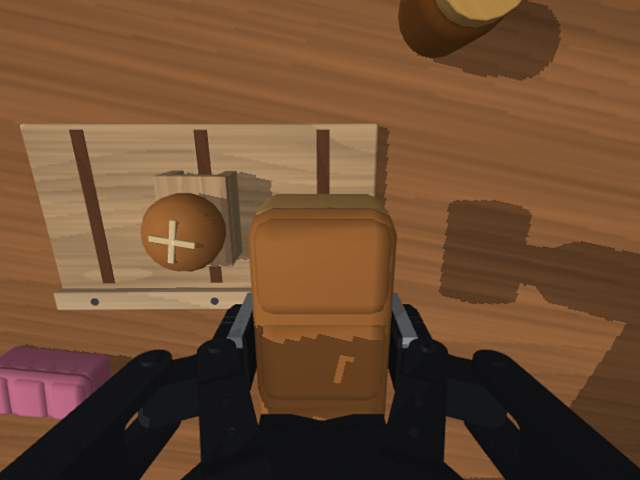

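The loaf is held square, with its top rear edge at y≈208–212. The roll is still in place on the riser, and the jar is behind and clear.

```bash
python3 -c "
from h import *
d=np.load('pics/w8.npz'); p=d['p']
for px,dz in (((322,210),.016),((322,195),-.034),((322,319),.018)): a=wplane('w8',[px],p[2]+dz)[0]; print((d['M'].T@(a-p)*1000).round(1))
q=wplane('w8',[(323,130)],.018)[0,:2]; print('R centre by rear end', q-.075*np.array([np.cos(.192),np.sin(.192)]))
"
```

```text
[-16.1  -1.1 -53.9]
[ 33.9  -1.1 -49.3]
[-18.   -1.1 -16.1]
R centre by rear end [ 0.55829275 -0.10852661]
```

Request:
carry_out(moves=[[0.3,[5,0,-0.3],0],[0.3,[5,0,0],0],[0.3,[4,0,0],0],[0.3,[2,0,0],0],[0.3,[0.3,0,0],0],[0.3,[0,0,0],0],[0.3,[0,0,0],0]])

```text
time_s: 21.5
ee_pos: [0.5618, -0.109, 0.0607]
tcp_rot: [2.562, 1.568, -0.389]
contact_force: [0.1, 0.4, -2.5]
width: 0.6
```

Request:
carry_out(moves=[[0.3,[0.3,0,0],0],[0.3,[0,0,0],0],[0.3,[0,0,0],0]])

```text
time_s: 21.88
ee_pos: [0.5608, -0.1087, 0.0565]
tcp_rot: [2.583, 1.571, -0.367]
contact_force: [-0.4, -0.7, -2.4]
width: 0.599
```

Request:
carry_out(moves=[[0.3,[0.3,0,0],0],[0.3,[0,0,0],0],[0.3,[0,0,0],0]])

```text
time_s: 22.25
ee_pos: [0.5607, -0.1087, 0.0532]
tcp_rot: [-0.513, 1.571, 2.819]
contact_force: [0.7, -0.6, -3.2]
width: 0.605
```

Request:
carry_out(moves=[[0.3,[0.2,0,0],0],[0.3,[0,0,0],0],[0.3,[0,0,0],0]])

```text
time_s: 22.62
ee_pos: [0.561, -0.1088, 0.0517]
tcp_rot: [2.531, 1.57, -0.419]
contact_force: [-1.1, -0.1, 3.1]
width: 0.6
```

Contact. Release and go to the baton.

Request:
carry_out(moves=[[0.3,[0.1,0,0],0],[1,[0,0,0],0],[1,[0,0,0],0],[1,[0,0,0],0],[1,[0,0,0],0]])

```text
time_s: 23.25
ee_pos: [0.5607, -0.1087, 0.0501]
tcp_rot: [-0.641, 1.571, 2.692]
contact_force: [-0.7, 0.2, -0.5]
width: 1.001
```

Request:
carry_out(moves=[[1,[-3,0,0],0],[1,[-5,0,0],0],[1,[-5,0,0],0],[1,[-2,0,0],0],[1,[0,0,0],0]])

```text
time_s: 23.88
ee_pos: [0.5618, -0.1091, 0.2022]
tcp_rot: [2.563, 1.567, -0.387]
contact_force: [-0.5, -0.5, -0.6]
width: 1.002
```

```bash
python3 -c "
from h import *
go((.5799,.3307,.2),89.2)"
```

```text
t 23.88 tcp [ 0.5618 -0.1091  0.2022] yaw_y -79.0 w 1.002 F [-0.5 -0.5 -0.6]
 shift cm [  0.15 -42.83 -10.14] [[0.004, 0.19, -0.982], [-0.002, -0.982, -0.19], [-1.0, 0.002, -0.004]]
 turn 11.8
```

Request:
carry_out(moves=[[1,[0,-5.4,-1.3],0],[1,[0,-5.4,-1.3],0],[1,[0,-5.4,-1.3],0],[1,[0,-5.4,-1.3],0],[1,[0,-5.4,-1.3],0],[1,[0,-5.3,-1.2],0],[1,[0,-5.3,-1.2],0],[1,[0,-5.2,-1.2],0]])

```text
time_s: 24.88
ee_pos: [0.5776, 0.3322, 0.1978]
tcp_rot: [0.192, 1.567, -2.758]
contact_force: [1.1, -0.1, 0.3]
width: 1.002
```

Request:
carry_out(moves=[[1,[0,0,0],5.9],[1,[0,0,0],5.9],[1,[0,0,0],0],[1,[0,0,0],0]])

```text
time_s: 25.38
ee_pos: [0.5782, 0.3304, 0.199]
tcp_rot: [0.361, 1.569, -2.794]
contact_force: [-0.2, 0.2, -0.2]
width: 0.999
```

```bash
python3 -c "
from h import *
snap('w9'); go((.5799,.3307,.022),89.2)"
```

```text
t 25.43 tcp [0.5784 0.3304 0.1994] yaw_y -90.8 w 0.997 F [ 0.1 -0.6  0.5]
 shift cm [17.74 -0.04 -0.18] [[-0.001, -0.013, -1.0], [-0.0, -1.0, 0.013], [-1.0, 0.0, 0.001]]
 turn 0.0
```

View pics/w9.png

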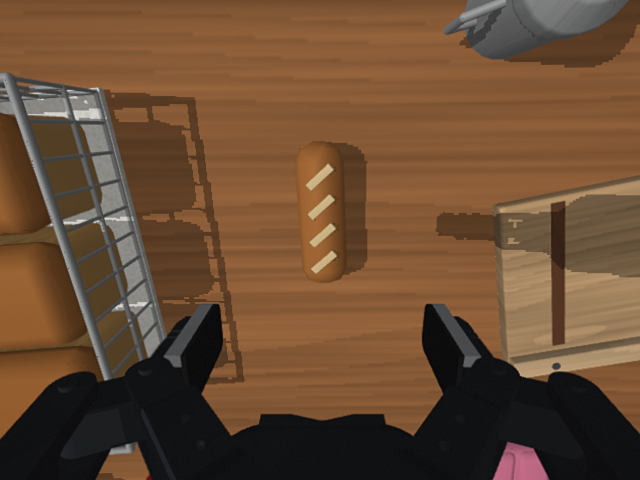

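The baton runs from (319,141) to (324,282), with slashes on top. The basket rim's nearest edge runs about (100,92)–(165,350).

```bash
python3 -c "
from h import *
e=wplane('w9',[(319,141),(324,282)],.016); c=e.mean(0); v=e[0]-e[1]; print(e,c,np.linalg.norm(v),np.degrees(np.arctan2(v[1],v[0])))
for z in (.05,.1,.13): print(wplane('w9',[(125,190),(145,270),(165,350)],z)[:,:2].round(3).tolist())
go((*c[:2],.022),90+np.degrees(np.arctan2(v[1],v[0])))"
```

```text
[[0.64539166 0.33278711 0.016     ]
 [0.51430606 0.32998442 0.016     ]] [0.57984886 0.33138577 0.016     ] 0.1311155594283939 1.224830213221344
[[0.611, 0.485], [0.543, 0.481], [0.464, 0.476]]
[[0.62, 0.457], [0.564, 0.453], [0.5, 0.449]]
[[0.625, 0.44], [0.577, 0.437], [0.521, 0.433]]
t 25.43 tcp [0.5784 0.3304 0.1994] yaw_y -90.8 w 0.997 F [ 0.1 -0.6  0.5]
 shift cm [17.74 -0.11 -0.17] [[-0.001, -0.013, -1.0], [-0.0, -1.0, 0.013], [-1.0, 0.0, 0.001]]
 turn -2.0
```

Request:
carry_out(moves=[[1,[5,0,-0.2],-1.5],[1,[5,0,0],0],[1,[4,0,0],0],[1,[2.5,0,0],0],[1,[1,0,0],0],[1,[0,0,0],0]])

```text
time_s: 26.18
ee_pos: [0.5805, 0.3305, 0.0251]
tcp_rot: [0.302, 1.57, -2.828]
contact_force: [0.1, 0.2, -0.6]
width: 1.002
```

Request:
carry_out(moves=[[0.2,[0,0,0],0],[0.2,[0,0,0],0],[0.2,[0,0,0],0],[0.2,[0,0,0],0],[0.2,[0,0,0],0],[0.2,[0,0,0],0],[0.2,[0,0,0],0],[0.2,[0,0,0],0]], squeeze=30)

```text
time_s: 27.18
ee_pos: [0.5814, 0.331, 0.0267]
tcp_rot: [-2.793, 1.568, 0.36]
contact_force: [0.2, -0.8, 6.5]
width: 0.487
```

Request:
carry_out(moves=[[0.2,[-2,0,0],0],[0.2,[-5,0,0],0],[0.2,[-5,0,0],0],[0.2,[-5,0,0],0],[0.2,[0,0,0],0]])

```text
time_s: 27.8
ee_pos: [0.583, 0.3317, 0.2022]
tcp_rot: [-2.801, 1.56, 0.353]
contact_force: [0.4, 0.3, -2.5]
width: 0.487
```

```bash
python3 -c "
from h import *
go((.519,.1073,.19),101)"
```

```text
t 27.8 tcp [0.583  0.3317 0.2022] yaw_y -89.3 w 0.487 F [ 0.4  0.3 -2.5]
 shift cm [ 1.07 22.37  6.68] [[0.01, 0.012, -1.0], [0.004, -1.0, -0.012], [-1.0, -0.004, -0.01]]
 turn -10.3
```

Request:
carry_out(moves=[[0.2,[0,5.6,1.7],0],[0.2,[0,5.6,1.7],0],[0.2,[0,5.6,1.7],0],[0.2,[0,5.6,1.6],0],[0.2,[0,0,0],-5.1],[0.2,[0,0,0],-5.1],[0.2,[0,0,0],0],[0.2,[0,0,0],0]])

```text
time_s: 28.8
ee_pos: [0.5157, 0.1061, 0.1949]
tcp_rot: [-0.212, 1.57, 3.118]
contact_force: [0.1, 1.1, -1.8]
width: 0.487
```

```bash
python3 -c "
from h import *
snap('w10'); go((.519,.1073,.048),101)"
```

```text
t 28.85 tcp [0.5158 0.1061 0.195 ] yaw_y -79.2 w 0.487 F [-0.1  0.2 -1.2]
 shift cm [14.7  -0.05 -0.35] [[-0.001, 0.187, -0.982], [-0.0, -0.982, -0.187], [-1.0, -0.0, 0.001]]
 turn -0.2
```

View pics/w10.png

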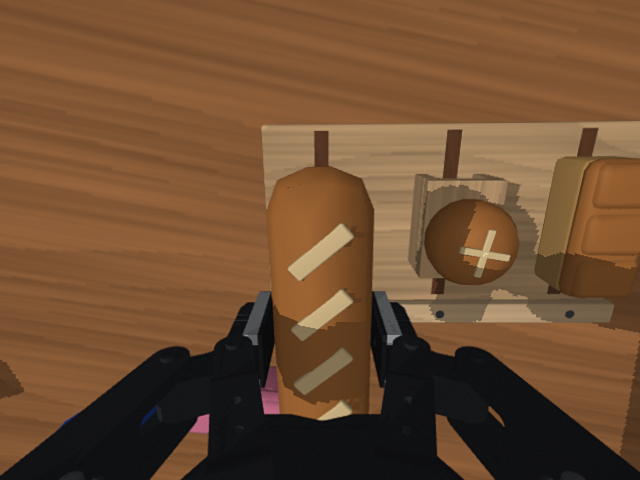

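The baton is held square with its rear tip at (321,167). The loaf and roll are standing on the board at the right.

```bash
python3 -c "
from h import *
d=np.load('pics/w10.npz'); p=d['p']
for px,dz in (((321,167),-.01),((321,252),.009),((323,315),.009),((323,371),.009)): a=wplane('w10',[px],p[2]+dz)[0]; print((d['M'].T@(a-p)*1000).round(1))
q=wplane('w10',[(321,131)],.018)[0,:2]; print('L centre by rear end', q-.075*np.array([np.cos(.192),np.sin(.192)]))
"
```

```text
[  9.9  -1.5 -64.4]
[ -9.   -1.4 -37.2]
[ -9.   -0.7 -12.4]
[-9.  -0.7 12.4]
L centre by rear end [0.51603248 0.10768617]
```

Request:
carry_out(moves=[[0.2,[5,-0.1,-0.3],0],[0.2,[5,0,0],0],[0.2,[3,0,0],0],[0.2,[1.2,0,0],0],[0.2,[0.3,0,0],0],[0.2,[0,0,0],0],[0.2,[0,0,0],0]])

```text
time_s: 29.72
ee_pos: [0.5199, 0.1075, 0.0516]
tcp_rot: [2.946, 1.568, -0.006]
contact_force: [-0.3, -0.1, -2.3]
width: 0.486
```

Request:
carry_out(moves=[[0.2,[0.3,0,0],0],[0.2,[0,0,0],0],[0.2,[0,0,0],0]])

```text
time_s: 30.1
ee_pos: [0.5189, 0.1075, 0.0474]
tcp_rot: [2.751, 1.571, -0.201]
contact_force: [1.0, 0.5, -0.5]
width: 0.484
```

Request:
carry_out(moves=[[0.2,[0.2,0,0],0],[0.2,[0,0,0],0],[0.2,[0,0,0],0]])

```text
time_s: 30.48
ee_pos: [0.5188, 0.1075, 0.0452]
tcp_rot: [-0.206, 1.571, 3.125]
contact_force: [0.6, 0.3, -1.4]
width: 0.489
```

Request:
carry_out(moves=[[0.2,[0.1,0,0],0],[0.2,[0,0,0],0],[0.2,[0,0,0],0]])

```text
time_s: 30.85
ee_pos: [0.519, 0.1075, 0.0447]
tcp_rot: [2.89, 1.57, -0.062]
contact_force: [-2.5, -0.1, 5.2]
width: 0.489
```

Request:
carry_out(moves=[[0.2,[0,0,0],0],[1,[0,0,0],0],[1,[0,0,0],0],[1,[0,0,0],0],[1,[0,0,0],0]])

```text
time_s: 31.48
ee_pos: [0.5189, 0.1075, 0.0442]
tcp_rot: [-0.312, 1.571, 3.019]
contact_force: [-0.2, -1.0, -0.3]
width: 1.003
```

Request:
carry_out(moves=[[1,[-3,0,0],0],[1,[-5,0,0],0],[1,[-5,0,0],0],[1,[-5,1,2],0],[1,[-3,4,3],0],[1,[0,5,3],0],[1,[0,0,0],0],[1,[0,0,0],0]])

```text
time_s: 32.48
ee_pos: [0.4592, -0.0057, 0.2542]
tcp_rot: [-1.96, 1.57, 1.37]
contact_force: [-0.9, -0.1, -0.4]
width: 1.003
```

```bash
python3 -c "
from h import *
snap('w11'); go((.45,0,.25))"
```

```text
t 32.52 tcp [ 0.4593 -0.0052  0.2541] yaw_y -79.1 w 1.001 F [-0.4  0.  -0. ]
 shift cm [ 0.41 -0.68  0.82] [[-0.0, 0.188, -0.982], [0.001, -0.982, -0.188], [-1.0, -0.001, 0.0]]
```

View pics/w11.png

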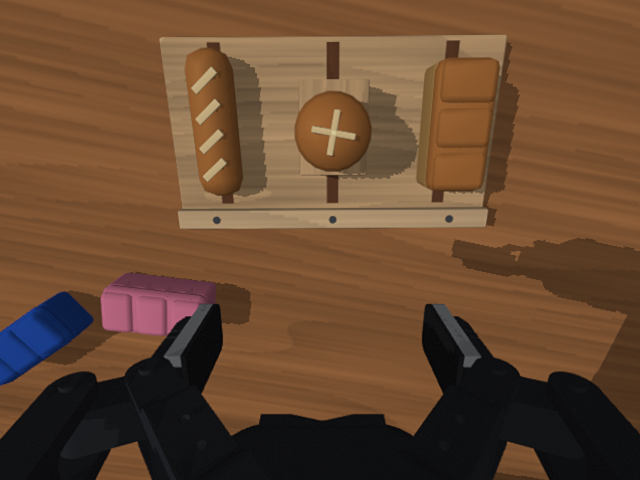

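All are in place. Baton tips are at (207,47) and (224,195). The loaf top runs (441,61), (498,58), (487,190), (432,187). The roll cross is at (333,132), and the riser top is about (302,79)–(365,174).

```bash
python3 -c "
from h import *
f=lambda px,z: wplane('w11',px,z)[:,:2]
s=f([(333,43),(333,202)],.018); c=s.mean(0); print('mid',c)
c=np.array([.5375,-.0005]); t=np.radians(11); B=np.array([[np.cos(t),np.sin(t)],[-np.sin(t),np.cos(t)]])
b=lambda q:(B@(q-c)*1000).round(1)
for n,px,z in (('baton',[(207,47),(224,195)],.034),('loaf',[(441,61),(498,58),(487,190),(432,187)],.066),('roll',[(333,131)],.08),('cross',[(333,132)],.102),('riser',[(302,79),(369,80),(365,174),(301,174)],.058)):
    q=f(px,z); print(n,b(q.mean(0)),[b(x).tolist() for x in q])
print(r.observe()['contact_force'])
cv2.imwrite('pics/top1.png',viewer.grab_frame('top'))
a=cv2.imread('pics/top0.png');d=cv2.imread('pics/top1.png')
for n,(x,y) in dict(jar=(395,115),dr=(240,118)).items(): print(n,cv2.absdiff(a[y:y+48,x:x+42],d[y:y+48,x:x+42]).mean())
"
```

```text
mid [ 0.5376808  -0.00073965]
baton [  2.4 109.9] [[67.8, 111.2], [-63.0, 108.6]]
loaf [-1.000e-01 -1.104e+02] [[50.9, -85.4], [52.6, -130.6], [-53.5, -137.5], [-50.5, -88.0]]
roll [-2.1  1.6] [[-2.1, 1.6]]
cross [-2.6  2.3] [[-2.6, 2.3]]
riser [-0.4 -0.1] [[39.3, 27.2], [38.3, -29.0], [-39.7, -28.5], [-39.5, 29.9]]
[-0.42867919  0.01837033 -0.04808803]
jar 1.5166997354497354
dr 1.5512566137566137
```

All within tolerance, and the jar and dredger are unmoved. Handing in.

```bash
python3 -c "
from cell import r
print(r.finish_job())"
```

```text
the job is handed in; nothing more can be done
None
```

The tasting board is set out and handed in at about 32.6 s of the 115 s allowed. The jar stands towards the −y end, so the loaf went on the −y strip and the baton on the +y strip.

The last wrist picture gave these distances from the targets:

| Item | Offset along the strip (mm) | Offset across (mm) | Limit (mm) |
|---|---|---|---|
| Riser | −0.4 | −0.1 | 15 |
| Roll, from the riser's centre | about −2 | about +2 | 12 |
| Loaf | about 0 | −0.4 | 15 |
| Baton | +2.4 | −0.1 | 15 |

- **Alignment:** the riser and baton were within about 1° of their strips. The loaf's corners read about 3° off, and the limit is about 11°.
- **Release:** the gripper was open, clear of everything and reading almost no force.
- **Jar and dredger:** their patches in the top view hardly changed from start to finish, so neither moved.
- **Not measured:** final heights and tilts. I judged them from the contact heights when placing and from everything looking upright in the last picture. No check failed or disagreed.

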